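# Make up a soldering kit and a setting kit

### The arm

A 7-joint arm with a two-finger parallel gripper is mounted at the origin on a cart in front of the work surface, level with it; the furniture and walls round the work are solid. World frame = base frame: x ahead of the robot, y to its left, z up, the work surface at z = 0. Lengths are in m, angles in rad, forces in N, time in s.
With the tool pointing down it reaches from about 0.425 to 0.925 m from the base axis. Payload 6.8 kg.
Tool frame: the origin (TCP) lies at the very end of the fingers, on their centre line; the grasp point (between the pads) lies 19 mm behind it; z points along the fingers, y is the line along which they close (so a half turn about z gives the same grasp; the last joint's range is limited). The gripper opens to 85 mm and grips with 20 to 120 N. Pads are 22 mm wide; open, the fingers measure 114 mm over their backs; the gripper's body (76 mm by 85 mm) begins 54 mm behind the grasp point. The pads swing forward as they close: fully open they stand 13 mm farther back than shut.
Start: joints at [-1.261, 0.477, 0.022, 1.555, -0.011, 1.109, -0.083], TCP at [0.274, 0.617, 0.231] pointing down, gripper open.
Joint ranges: [-2.96, 2.96], [-0.34, 2.1], [-1.41, 1.46], [0.24, 2.44], [-1.37, 4.51], [0.17, 1.92], [-2.96, 2.96]. Speed limits (rad/s): [2.39, 2.39, 3.14, 3.14, 3.14, 3.14, 3.14].

### API

Orientations are given as a unit quaternion [w, x, y, z].
In Python, from station import monitor, eyes, bot gives the robot as it stands.
- The arm moves only by the tool hand_motion, called after "Request:" as a command line: name --pt "numbers of a row" for each row, then --argument value for the rest. Schema: {"type":"object","properties":{"segments":{"type":"array","items":{"type":"object","properties":{"d":{"type":"array","items":{"type":"number"},"minItems":3,"maxItems":3},"turn":{"type":"number"},"finger_gap":{"type":"number"}},"additionalProperties":false,"required":["finger_gap"]},"minItems":1,"maxItems":20},"force":{"type":"number"},"only":{"type":"string"},"quiet":{"type":"boolean"},"lines":{"type":"string"}},"required":["segments"],"additionalProperties":false}. segments is a list of rows, 1 to 20 of them, each an object with the fields d (a list: dx, dy, dz in shares of the most that a row can go, 1 being 50 mm), turn (a turn about the tool's z in fractions of the full range, 1 being 180 degrees), finger_gap (the opening from 0.0 (shut) to 1.0 (fully open)); a field left out counts as zero (the opening has to be given); each row shifts and turns the commanded pose from where the row before left it, along the tool's axes as they then stand; what a row does not reach is not made up. A row lasts 1/10 s, in which the tool goes at most 0.05 m and 0.15 rad, less where a joint would pass 70% of its speed; a pose out of reach is approached as far as the arm can. The fingers move at their own pace and stop on an object; force is the grip in N (left out, the last holds). Time passes only in rows, so rows that do not move let the fingers close. The tool returns the time, the measured TCP pose, the force, the opening and the grip force at its end. only (a regular expression) keeps the lines of the reply that match it, lines (a string "A,B") keeps lines A to B, and quiet returns only ok. No shift or turn number may pass 1 either way. Input that does not fit is refused with a message, and nothing moves.
- monitor.get_obs(): the state, without advancing time (a new reading comes with each control period).
- eyes.read_camera(name): name is "scene" or "top" or "wrist"; returns the picture (480x640x3 uint8, blue, green, red); there is no depth.
- eyes.camera_info(name): a dict with "vertical_fov" (degrees; the focal length in pixels is half the picture's height over the tangent of half this angle, whatever the lens; pixels are square), "cx", "cy" (the principal point, pixels), "k1" (the pictures are not rectified: a ray, as slopes to the right and down, at radius r is drawn at 1 + k1 r^2 times it, then the intrinsics apply), "view" (4x4, takes a point from world to camera coordinates); the wrist camera has in their place "hand_eye" (4x4, takes a point from camera to tool coordinates, whose origin is the TCP and whose axes are the flange's). Camera axes: x right, y up, looking along -z (the intrinsics and any distortion apply to the point x, -y, -z); pixel columns grow to the right and rows downward; lengths in m; the calibration is good to about 2 mm. A picture is of the moment at which its call begins: read the wrist's pose just before it. camera_info takes no time and is no camera call.
- bot.hand_in(): hands the job in; it is judged then, once.
The state is a dict: "t": time; "q": joint angles; "joint_vel": joint speeds; "joint_torque": joint torques, N m; "eef_pos": TCP position; "tool_rot": TCP orientation; "contact_force": force on the tool from outside, world axes, zero at the start; "torque": the same for the moment, N m; "gripper_width": opening from 0.0 (shut) to 1.0 (fully open); "grasp_force": force on a finger pad.
Only numpy, scipy, OpenCV 4.12 (cv2) and the standard library are available. Lean on these libraries where they do the work, as an engineer would, in place of code of your own. Each camera call takes 0.05 s, during which the arm holds its last target. There are 200 camera calls.

### The job

Make up two kits from the stock laid out on the bench right in front of you (not from the things at the back right). Soldering kit: lower the black charcoal block into the round tin until you feel it settle flat in the middle, then stand the small white-lidded jar upright on the middle of the block; lower both in gently, never drop them. Setting kit, in the divided black tray: the wooden ring clamp lies in the long lane, the beeswax cake flat in the larger of the two wells and the folded loupe flat in the smaller; leave the blue-lidded jar, the steel block and the doming punch of this stock where they are.

Things in the scene. Friction and masses are not known exactly. Their poses are not given: they have to be found in the camera images.
- kit_tin: Round open tin, bare metal, fixed to the bench: outer diameter 136, inner diameter 130, rim 62 mm high. Origin: centre of its underside, z up. Inside lies a rigid cork packing pad of unknown height: its top is anywhere from 11 to 31 mm above the bench, so lower the charcoal block until contact is felt.
- kit_tray: Shallow black tray 225 x 125 mm, fixed; floor 4 mm above the bench, rim and pale dividers 13 mm. Origin: centre of its underside, x along the long side, z up. Three spaces, in tray mm: long lane (ring clamp) x -108 to 108, y -57 to -10, centre (0, -33.5); larger well (beeswax) x -108 to 18, y -6 to 57, centre (-45, 25.5); smaller well (loupe) x 22 to 108, y -6 to 57, centre (65, 25.5).
- charcoal_block: Black charcoal soldering block, a rectangular brick 36 (x) x 62 (y) x 28 (z) mm, 50 g, lying flat. Origin: centre of its underside, z up. Goes in the tin first.
- flux_jar: Small round jar with a white screw lid, 50 mm diameter, 56 mm high, 120 g, standing. Origin: centre of its underside, z up. Goes in the tin, upright on the charcoal block.
- beeswax: Yellow-brown round cake of beeswax, 43 mm diameter, 21 mm high, 35 g. Origin: centre of its underside, z up. Goes in the larger well.
- loupe: Folded loupe, silvery cover plates over a black lens, 24 (x) x 33 (y) x 15 (z) mm, 40 g, lying flat, lens fixed shut. Origin: centre of its underside, z up. Its 2 mm plates (underneath and on top) carry the grip when it is pinched across x with the fingertips close to the bench. Goes in the smaller well.
- ring_clamp: Wooden ring clamp, a bar 28 (x) x 145 (y) x 28 (z) mm, lying flat. Origin: centre of its underside; y along its length, z up. Goes in the long lane, its length along the tray's x, either way round; hold it with the fingertips at least 12 mm above its underside, so that they stay above the lane's walls.
- pickle_jar: Larger round jar with a blue lid, 62 mm diameter, 74 mm high; stays where it is. Origin: centre of its underside.
- bench_block: Steel bench block 65 x 65 x 20 mm near the robot; stays where it is. Origin: centre of its underside.
- doming_punch: Steel doming punch with a ball end, 72 mm long, 13 mm thick, lying; stays where it is. Origin: centre of its underside.
Mind the look-alikes: they are no part of the job. Several things have the shape of the charcoal_block; the one meant has the colours described above.

How it is judged:
By the outcome, as a careful person would: the job done as asked, in the order asked, and still so for the second after the job is handed in, with the robot touching nothing.
It also fails if it takes over 128 s, if anything falls off the work surface, if the arm or the gripper's body presses on something with over 40 N, if the wrist force passes 120 N, or if a joint passes its speed limit or range.

## Working session

There is one attempt and no reset: what is moved stays moved. The work goes in short steps, Python scripts to look and compute and a tool call to move; the robot and the scene stay as the last step left them, time stands still between calls to the robot, and variables do not carry over. Pictures are saved under pics/ and viewed, at most 17 in all, crops included, and the job is handed in when it is done.

```bash
ls; mkdir -p pics
```

Run:
```python
from station import monitor, eyes, bot
import cv2
o=monitor.get_obs(); print(o)
for n in ("scene","top","wrist"):
    i=eyes.camera_info(n); print(n,i)
for n in ("scene","top"):
    cv2.imwrite(f"pics/{n}0.png",eyes.read_camera(n))
```

```text
pics
{'t': 0.0, 'q': array([-1.26107724,  0.47778562,  0.02236369,  1.55644583, -0.01148899,
        1.1093069 , -0.08308208]), 'joint_vel': array([-0.00027294,  0.00030403, -0.00075386,  0.00011172, -0.00189126,
        0.00077269, -0.00033729]), 'joint_torque': array([ 2.05212045e-04, -5.96443820e+01,  1.60755605e+00, -2.81200004e+01,
        1.23343058e-02,  9.33537172e-03,  4.16800034e-07]), 'eef_pos': array([0.27368402, 0.61638088, 0.23033828]), 'tool_rot': array([-1.11688194e-04,  2.07381836e-01,  9.78259653e-01, -9.01700429e-04]), 'contact_force': array([ 0.26481122, -0.23133867, -0.15537701]), 'torque': array([ 0.00230812,  0.06106252, -0.00409442]), 'grasp_force': 0.0, 'gripper_width': 0.9989412098700619}
scene {'vertical_fov': 42.30090372570218, 'cx': 310.3928204960671, 'cy': 240.29821439332625, 'k1': 0.05631634709393262, 'view': array([[ 0.82785848, -0.56080713, -0.01207067, -0.46026702],
       [ 0.36558139,  0.52309723,  0.76988281, -0.22866845],
       [-0.42544164, -0.64176682,  0.63807113, -0.99847304],
       [ 0.        ,  0.        ,  0.        ,  1.        ]])}
top {'vertical_fov': 48.03854324662607, 'cx': 319.2386691086653, 'cy': 249.65103676910962, 'k1': -0.1547216029953392, 'view': array([[-0.01299251, -0.99991464, -0.00138365, -0.01238621],
       [ 0.97067951, -0.01294478,  0.24002858, -0.53433341],
       [-0.24002601,  0.00177549,  0.97076483, -1.09072973],
       [ 0.        ,  0.        ,  0.        ,  1.        ]])}
wrist {'vertical_fov': 68.95793809117879, 'cx': 318.1962669187966, 'cy': 239.70111103115684, 'k1': -0.05924608538572229, 'hand_eye': array([[-3.46994278e-04,  9.46995959e-01,  3.21245286e-01,
         8.36561397e-02],
       [ 9.99999162e-01,  7.29153317e-04, -1.06931144e-03,
         4.70003596e-04],
       [-1.24687067e-03,  3.21244646e-01, -9.46995419e-01,
        -1.42478301e-01],
       [ 0.00000000e+00,  0.00000000e+00,  0.00000000e+00,
         1.00000000e+00]])}
```

View pics/top0.png

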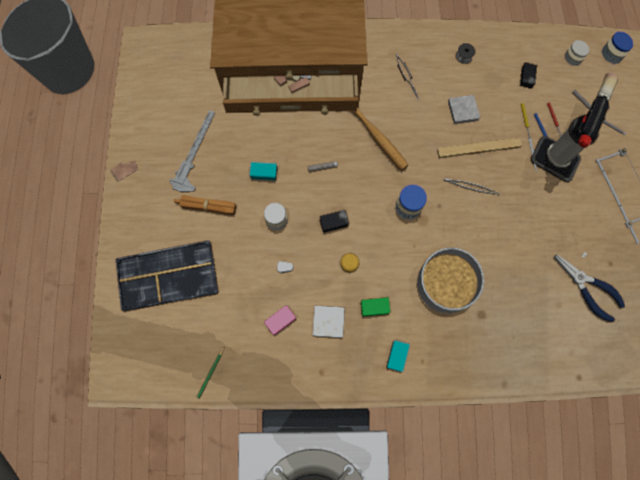

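View pics/scene0.png

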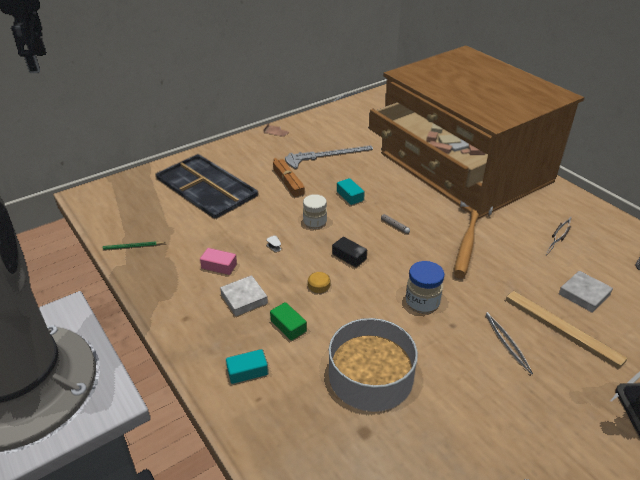

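Candidates in top view. Charcoal block: black (334,221). Same shape but wrong colour: pink (280,320), green (376,307), teal (398,356) and (264,171); black thing at the back right (528,75). White-lidded jar: (275,215), with another at the back right (578,52). I choose (334,221) and (275,215), and check them in a close crop.

Create h.py:
```python
import numpy as np, cv2
from scipy.spatial.transform import Rotation as R
from station import monitor, eyes, bot
def cam(n):
    i=eyes.camera_info(n); f=240/np.tan(np.radians(i["vertical_fov"]/2))
    if n=="wrist":
        o=monitor.get_obs(); T=np.eye(4); T[:3,:3]=R.from_quat(o["tool_rot"],scalar_first=True).as_matrix(); T[:3,3]=o["eef_pos"]
        M=T@i["hand_eye"]
    else: M=np.linalg.inv(i["view"])
    return f,i["cx"],i["cy"],i["k1"],M
def ray(c,u,v):
    f,cx,cy,k,M=c; d=np.array([(u-cx)/f,(v-cy)/f]); s=d.copy()
    for _ in range(20): s=d/(1+k*(s@s))
    return M[:3,3], M[:3,:3]@np.array([s[0],-s[1],-1])
def at(c,u,v,z):
    p,d=ray(c,u,v); return (p+d*(z-p[2])/d[2])[:2]
def proj(c,P):
    f,cx,cy,k,M=c; q=np.linalg.inv(M)@np.append(P,1); s=np.array([q[0],-q[1]])/-q[2]; s=s*(1+k*(s@s)); return f*s+[cx,cy]
def snap(n,name,x0=0,y0=0,x1=640,y1=480,k=1):
    c=cam(n); im=eyes.read_camera(n)[y0:y1,x0:x1]
    cv2.imwrite(f"pics/{name}.png",cv2.resize(im,None,fx=k,fy=k,interpolation=cv2.INTER_CUBIC)); return c
def pose():
    o=monitor.get_obs(); r=R.from_quat(o["tool_rot"],scalar_first=True).as_matrix(); return o,r
```

Run:
```python
import cv2
im=cv2.imread("pics/top0.png")
a=im[150:320,105:265]; b=im[180:330,240:400] 
cv2.imwrite("pics/cA.png",cv2.resize(a,None,fx=3.5,fy=3.5,interpolation=cv2.INTER_CUBIC))
cv2.imwrite("pics/cB.png",cv2.resize(im[190:320,255:495],None,fx=3.3,fy=3.3,interpolation=cv2.INTER_CUBIC))
```

```text
(no output)
```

View pics/cA.png

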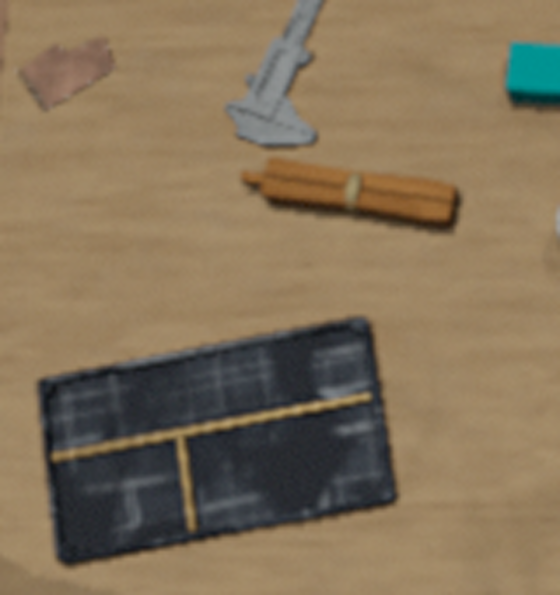

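View pics/cB.png

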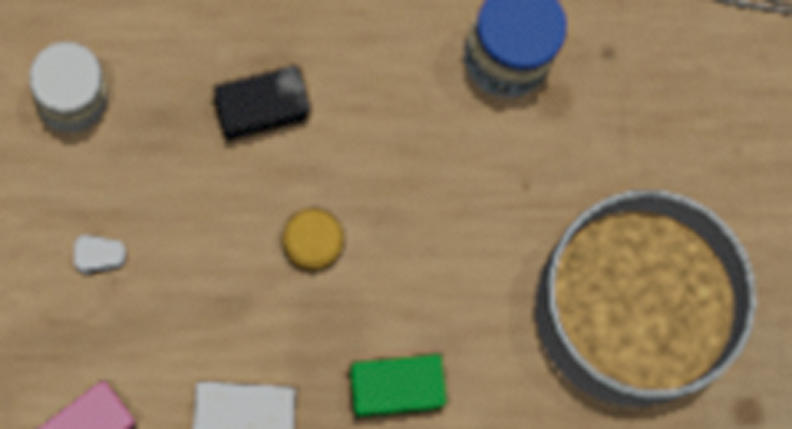

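Top crops: the block at crop-B (262,102) is black and charcoal-shaped, and the white-lidded jar is at (67,77), so both choices hold. Beeswax is at (313,238), the loupe at (100,254) and the tin rim centre at (650,295). In crop A the tray corners are (40,380), (368,318), (396,500) and (62,563), with the lane on the far side and the small well on the left. The clamp runs (242,177)-(455,203).

Run:
```python
from h import *
c=cam("top"); print(c[4][:3,3])
A=lambda u,v,z: at(c,105+u/3.5,150+v/3.5,z)
B=lambda u,v,z: at(c,255+u/3.3,190+v/3.3,z)
T=np.array([A(*p,.013) for p in [(40,380),(368,318),(396,500),(62,563)]]); print("tray",T,T.mean(0),np.linalg.norm(np.diff(T,axis=0),axis=1))
tx=(T[0]+T[3]-T[1]-T[2]); print("tray x angle",np.degrees(np.arctan2(tx[1],tx[0])))
r=[A(*p,.028) for p in [(242,177),(267,157),(458,183),(453,219),(264,205)]]; print("clamp",r)
print("jar",B(67,77,.056),"pickle",B(522,30,.074),"wax",B(313,238,.021),"loupe",[B(*p,.015) for p in [(78,236),(125,243),(125,264),(78,272),(100,254)]])
print("tin",B(650,295,.062),B(546,295,.062),B(754,295,.062))
print("char",[B(*p,.028) for p in [(215,88),(300,67),(308,98),(224,126)]])
print([B(*p,.028) for p in [(215,88),(300,67)]],[B(*p,0) for p in [(308,107),(230,141)]])
```

```text
[ 0.25670206 -0.0173654   1.18708021]
tray [[0.53214885 0.44521265]
 [0.57086468 0.22786777]
 [0.4513324  0.20585723]
 [0.41182973 0.42191214]] [0.49154391 0.32521245] [0.22076619 0.12154188 0.21963648]
tray x angle 100.23042002395233
clamp [array([0.66397132, 0.31258119]), array([0.67753624, 0.2965749 ]), array([0.6569772 , 0.16902413]), array([0.63241922, 0.17159858]), array([0.64429898, 0.29670611])]
jar [0.62011645 0.07633245] pickle [ 0.64336883 -0.22686953] wax [ 0.51561545 -0.08703871] loupe [array([0.52043591, 0.07146476]), array([0.51518167, 0.03965285]), array([0.50070047, 0.03967764]), array([0.49559842, 0.07135586]), array([0.50780109, 0.05654387])]
tin [ 0.46542028 -0.30305728] [ 0.46659178 -0.23465652] [ 0.46415499 -0.37242404]
char [array([ 0.61978757, -0.02253557]), array([ 0.63409892, -0.08095619]), array([ 0.61183303, -0.08584036]), array([ 0.59270775, -0.02828059])]
[array([ 0.61978757, -0.02253557]), array([ 0.63409892, -0.08095619])] [array([ 0.6138528 , -0.08731854]), array([ 0.58994268, -0.03254616])]
```

The manual's scale: shifts go in shares of 50 mm and turns go in shares of 180 degrees. Converting my numbers, -0.037 m is -0.74, -0.03 m is -0.6.

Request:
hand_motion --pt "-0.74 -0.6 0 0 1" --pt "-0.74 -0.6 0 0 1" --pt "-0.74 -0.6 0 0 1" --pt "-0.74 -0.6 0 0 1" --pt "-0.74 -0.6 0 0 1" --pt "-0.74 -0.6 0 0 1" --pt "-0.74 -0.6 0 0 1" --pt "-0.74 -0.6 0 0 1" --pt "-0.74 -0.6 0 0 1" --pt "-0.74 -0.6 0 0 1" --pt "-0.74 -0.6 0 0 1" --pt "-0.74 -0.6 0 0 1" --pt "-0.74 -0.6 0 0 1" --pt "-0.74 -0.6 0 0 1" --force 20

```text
refused: segments[0]: [-0.74, -0.6, 0, 0, 1] is not of type 'object' (schema: type "object"). Nothing was moved.
```

Nothing moved. I misread the format; it is a list of objects, one for each row. Resending.

Request:
hand_motion --segments '[{"d": [-0.74, -0.6, 0], "finger_gap": 1}, {"d": [-0.74, -0.6, 0], "finger_gap": 1}, {"d": [-0.74, -0.6, 0], "finger_gap": 1}, {"d": [-0.74, -0.6, 0], "finger_gap": 1}, {"d": [-0.74, -0.6, 0], "finger_gap": 1}, {"d": [-0.74, -0.6, 0], "finger_gap": 1}, {"d": [-0.74, -0.6, 0], "finger_gap": 1}, {"d": [-0.74, -0.6, 0], "finger_gap": 1}, {"d": [-0.74, -0.6, 0], "finger_gap": 1}, {"d": [-0.74, -0.6, 0], "finger_gap": 1}, {"d": [-0.74, -0.6, 0], "finger_gap": 1}, {"d": [-0.74, -0.6, 0], "finger_gap": 1}, {"d": [-0.74, -0.6, 0], "finger_gap": 1}, {"d": [-0.74, -0.6, 0], "finger_gap": 1}]' --force 20

```text
t: 1.5
eef_pos: [0.5772, 0.0211, 0.2311]
tool_rot: [-0.0, 0.207, 0.978, 0.0]
contact_force: [0.1, 0.6, 0.3]
gripper_width: 1.0
grasp_force: 0.0
```

Request:
hand_motion --segments '[{"turn": 0.0477, "finger_gap": 1}, {"turn": 0.0477, "finger_gap": 1}, {"turn": 0.0477, "finger_gap": 1}, {"turn": 0.0477, "finger_gap": 1}, {"turn": 0.0477, "finger_gap": 1}, {"turn": 0.0477, "finger_gap": 1}, {"finger_gap": 1}, {"finger_gap": 1}, {"finger_gap": 1}]'

```text
t: 2.4
eef_pos: [0.5768, 0.0229, 0.2312]
tool_rot: [-0.0, 0.611, 0.792, -0.0]
contact_force: [-0.3, -0.1, 0.7]
gripper_width: 1.002
grasp_force: 0.0
```

Run:
```python
from h import *
c=snap("wrist","w1"); np.save("w1.npy",np.array(c[4])); o,r=pose(); print(o['t'],o['q'],o['eef_pos'],np.round(r,3))
```

```text
2.45 [-0.52451283  0.33771747  0.47750289  1.82026361 -0.1790591   1.02633598
  0.27843028] [0.57682228 0.02286531 0.23121927] [[-0.253  0.968 -0.   ]
 [ 0.968  0.253  0.   ]
 [ 0.    -0.    -1.   ]]
```

View pics/w1.png

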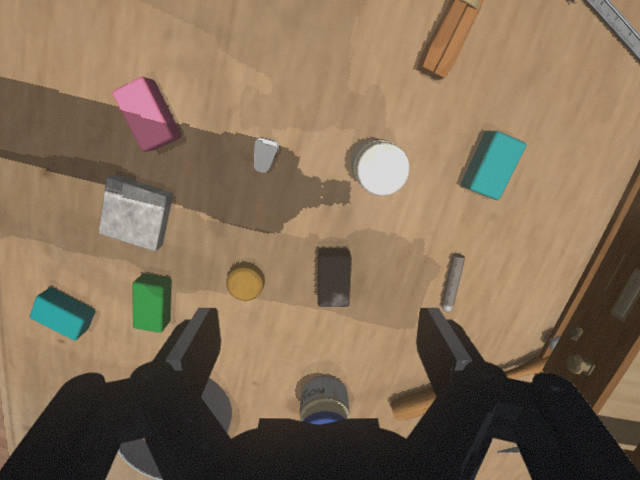

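Wrist view: charcoal is near (334,277), the white-lidded jar's lid at (383,168), wax at (245,282), loupe at (265,155) and the clamp's right end at (450,40). I'll enlarge the middle.

Run:
```python
import cv2
im=cv2.imread("pics/w1.png")[130:320,215:425]
im=cv2.convertScaleAbs(im,alpha=1.5,beta=20)
cv2.imwrite("pics/c1.png",cv2.resize(im,None,fx=3,fy=3,interpolation=cv2.INTER_CUBIC))
```

```text
(no output)
```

View pics/c1.png

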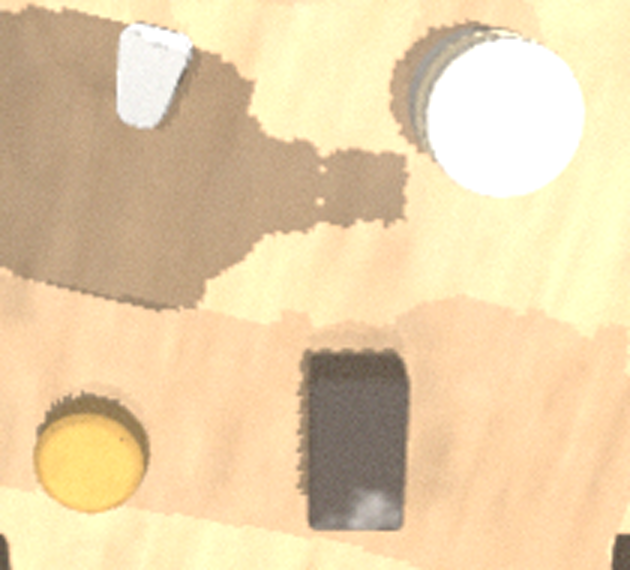

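Enlarged: charcoal top corners are (308,380), (408,376), (403,528), (309,526) in the crop. Lid centre is (506,117), wax top (90,461), and the loupe runs from its wide end (157,40) to its narrow end (134,124).

Run:
```python
from h import *
c=cam("wrist")
B=lambda u,v,z: at(c,215+u/3,130+v/3,z)
C=np.array([B(*p,.028) for p in [(308,380),(408,376),(403,528),(309,526)]]);print("char",C,C.mean(0),np.linalg.norm(np.diff(C,axis=0),axis=1))
d=C[1]+C[2]-C[0]-C[3];d2=C[0]+C[1]-C[2]-C[3];print(np.degrees(np.arctan2(d[1],d[0])),np.degrees(np.arctan2(d2[1],d2[0]))-90)
print("jar",B(506,117,.056),"wax",B(90,461,.021))
L=np.array([B(*p,.015) for p in [(123,37),(192,45),(150,128),(118,118)]]);print("loupe",L,L.mean(0))
print(B(157,40,.015),B(134,124,.015))
# ellipse fit tin rim in top
im=cv2.imread("pics/top0.png")
```

```text
char [[ 0.58920037 -0.02789729]
 [ 0.6230453  -0.01751894]
 [ 0.63841732 -0.07635729]
 [ 0.60426404 -0.08434305]] [ 0.61373176 -0.05152914] [0.03540042 0.06081324 0.03507447]
15.113168262259551 14.788998873918047
jar [0.62273136 0.07986099] wax [ 0.51950423 -0.08242544]
loupe [[0.50027949 0.06985768]
 [0.52309086 0.07301469]
 [0.51528302 0.04261266]
 [0.50402326 0.04321541]] [0.51066916 0.05717511]
[0.51145385 0.07170539] [0.50971687 0.04258215]
```

Scaled: 0.05 m is 1, -0.0415 m is -0.83.

Request:
hand_motion --segments '[{"d": [-0.83, 0.14, 0], "finger_gap": 1}, {"d": [-0.83, 0.14, 0], "finger_gap": 1}, {"d": [0, 0, 0.8], "finger_gap": 1}, {"d": [0, 0, 1], "finger_gap": 1}, {"d": [0, 0, 1], "finger_gap": 1}, {"d": [0, 0, 0.8], "finger_gap": 1}, {"d": [0, 0, 0.4], "finger_gap": 1}, {"d": [0, 0, 0.3], "finger_gap": 1}, {"d": [0, 0, 0.2], "finger_gap": 1}, {"finger_gap": 1}, {"finger_gap": 1}]' --force 20

```text
t: 3.55
eef_pos: [0.6121, -0.054, 0.0073]
tool_rot: [0.001, 0.612, 0.791, 0.001]
contact_force: [-0.9, 0.2, -0.1]
gripper_width: 0.996
grasp_force: 0.0
```

Request:
hand_motion --segments '[{"finger_gap": 0}, {"finger_gap": 0}, {"finger_gap": 0}, {"finger_gap": 0}, {"finger_gap": 0}, {"finger_gap": 0}, {"finger_gap": 0}, {"finger_gap": 0}]' --force 25

```text
t: 4.35
eef_pos: [0.6118, -0.0539, 0.007]
tool_rot: [0.0, 0.612, 0.791, 0.0]
contact_force: [-0.6, 0.5, 5.4]
gripper_width: 0.418
grasp_force: 26.5
```

Scaled: -0.05 m is -1, -0.04 m is -0.8.

Request:
hand_motion --segments '[{"d": [0, 0, -0.4], "finger_gap": 0}, {"d": [0, 0, -0.8], "finger_gap": 0}, {"d": [0, 0, -1], "finger_gap": 0}, {"d": [0, 0, -0.8], "finger_gap": 0}, {"d": [-0.506, -0.508, 0], "finger_gap": 0}, {"d": [-0.506, -0.508, 0], "finger_gap": 0}, {"d": [-0.506, -0.508, 0], "finger_gap": 0}, {"d": [-0.506, -0.508, 0], "finger_gap": 0}, {"d": [-0.506, -0.508, 0], "finger_gap": 0}, {"d": [-0.506, -0.508, 0], "finger_gap": 0}, {"d": [-0.506, -0.508, 0], "finger_gap": 0}, {"d": [-0.506, -0.508, 0], "finger_gap": 0}, {"finger_gap": 0}, {"finger_gap": 0}, {"finger_gap": 0}]'

```text
t: 5.85
eef_pos: [0.4657, -0.2996, 0.156]
tool_rot: [-0.0, 0.612, 0.791, 0.0]
contact_force: [-0.1, -0.1, -0.7]
gripper_width: 0.415
grasp_force: 25.7
```

Run:
```python
from h import *
snap("top","t1",380,200,540,340,4.2); o,r=pose(); print(o['eef_pos'],o['contact_force'])
c=cam("top")
for z in (.062,.013): pass
for ctr in ([.467,-.301],):
  P=[(np.round((proj(c,[ctr[0]+.068*np.cos(a),ctr[1]+.068*np.sin(a),.062])-[380,200])*4.2)).astype(int).tolist() for a in np.arange(0,6.28,.785)]; print(P)
```

```text
[ 0.46593182 -0.29938616  0.15604667] [ 0.65060328  0.89520773 -0.23835233]
[[289, 201], [200, 240], [167, 333], [211, 426], [307, 463], [397, 422], [428, 328], [383, 238]]
```

View pics/t1.png

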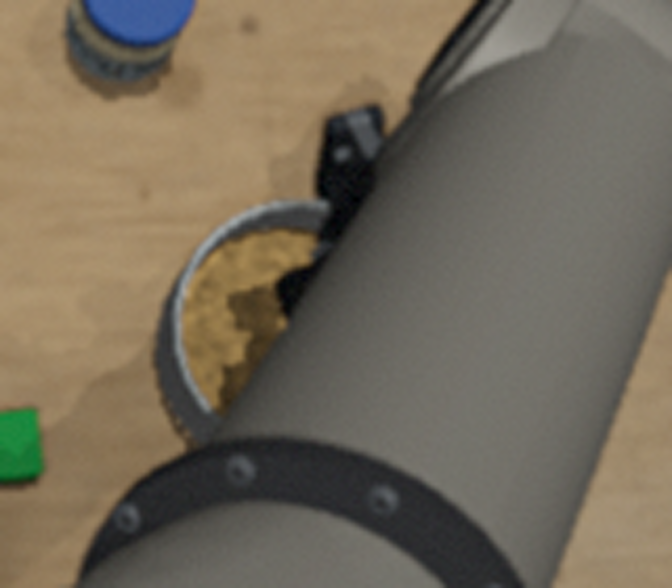

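Top crop: the rim's left edge is at (175,333) and its top edge at (290,200), so the tin is within 2–4 mm of the estimate. Shifting 2 mm toward -y and lowering.

Request:
hand_motion --segments '[{"d": [-0.04, 0, 0.8], "finger_gap": 0}, {"d": [0, 0, 0.8], "finger_gap": 0}, {"d": [0, 0, 0.4], "finger_gap": 0}, {"d": [0, 0, 0.2], "finger_gap": 0}, {"d": [0, 0, 0.08], "finger_gap": 0}, {"finger_gap": 0}, {"finger_gap": 0}]'

```text
t: 6.6
eef_pos: [0.4666, -0.303, 0.0434]
tool_rot: [0.001, 0.612, 0.791, 0.0]
contact_force: [-0.5, -0.5, 0.2]
gripper_width: 0.416
grasp_force: 25.7
```

Request:
hand_motion --segments '[{"d": [0, 0, 0.04], "finger_gap": 0}, {"d": [0, 0, 0.04], "finger_gap": 0}, {"d": [0, 0, 0.04], "finger_gap": 0}, {"finger_gap": 0}]'

```text
t: 7.0
eef_pos: [0.4655, -0.3026, 0.0362]
tool_rot: [-0.0, 0.612, 0.791, 0.0]
contact_force: [0.5, 0.1, -0.4]
gripper_width: 0.415
grasp_force: 25.7
```

Request:
hand_motion --segments '[{"d": [0, 0, 0.04], "finger_gap": 0}, {"d": [0, 0, 0.04], "finger_gap": 0}, {"finger_gap": 0}]'

```text
t: 7.3
eef_pos: [0.4657, -0.3028, 0.0323]
tool_rot: [0.0, 0.612, 0.791, 0.0]
contact_force: [-0.0, 0.6, 1.2]
gripper_width: 0.417
grasp_force: 26.1
```

Scaled: 0.002 m is 0.04.

Request:
hand_motion --segments '[{"d": [0, 0, 0.04], "finger_gap": 0}, {"finger_gap": 0}]'

```text
t: 7.5
eef_pos: [0.4657, -0.3028, 0.0322]
tool_rot: [-0.0, 0.612, 0.791, 0.001]
contact_force: [-7.0, 6.5, 24.9]
gripper_width: 0.416
grasp_force: 28.9
```

Request:
hand_motion --segments '[{"d": [0, 0, 0.04], "finger_gap": 0}, {"finger_gap": 0}]'

```text
t: 7.7
eef_pos: [0.4659, -0.3032, 0.031]
tool_rot: [0.0, 0.613, 0.79, 0.001]
contact_force: [-8.1, 5.9, 32.4]
gripper_width: 0.415
grasp_force: 31.0
```

Scaled: 0.002 m is 0.04.

Request:
hand_motion --segments '[{"d": [0, 0, 0.04], "finger_gap": 0}, {"finger_gap": 0}]'

```text
t: 7.9
eef_pos: [0.4659, -0.3036, 0.0294]
tool_rot: [0.001, 0.613, 0.79, 0.001]
contact_force: [-8.6, 4.6, 36.6]
gripper_width: 0.411
grasp_force: 33.0
```

Contact came at TCP z ≈ 0.032, so the cork is at about 25 mm. I'll back off the press and release.

Scaled: -0.002 m is -0.04.

Request:
hand_motion --segments '[{"d": [0, 0, -0.04], "finger_gap": 0}, {"d": [0, 0, -0.04], "finger_gap": 0}, {"finger_gap": 0}, {"finger_gap": 0.7}, {"finger_gap": 0.7}, {"finger_gap": 0.7}, {"finger_gap": 0.7}, {"finger_gap": 0.7}]'

```text
t: 8.7
eef_pos: [0.4656, -0.3027, 0.0302]
tool_rot: [-0.0, 0.612, 0.791, -0.0]
contact_force: [0.6, -1.1, -0.9]
gripper_width: 0.7
grasp_force: 0.0
```

Request:
hand_motion --segments '[{"d": [0, 0, -0.2], "finger_gap": 0.7}, {"d": [0, 0, -0.6], "finger_gap": 0.7}, {"d": [0, 0, -1], "finger_gap": 0.7}, {"d": [0, 0, -1], "finger_gap": 1}, {"d": [0, 0, -0.8], "finger_gap": 1}, {"d": [0.7, 0, 0], "finger_gap": 1}, {"d": [0.7, 0, 0], "finger_gap": 1}, {"d": [0.6, 0, 0], "finger_gap": 1}, {"d": [0.6, 0, 0], "finger_gap": 1}, {"finger_gap": 1}, {"finger_gap": 1}, {"finger_gap": 1}]'

```text
t: 9.9
eef_pos: [0.4333, -0.1779, 0.2108]
tool_rot: [0.001, 0.613, 0.79, 0.0]
contact_force: [0.3, -0.3, 0.2]
gripper_width: 0.998
grasp_force: 0.0
```

Run:
```python
from h import *
c=snap("wrist","w2",0,0,640,480,1.25); np.savez("w2.npz",M=c[4]); o,r=pose(); print(o['t'],o['eef_pos'],np.round(r,3))
```

```text
9.95 [ 0.43328493 -0.17804677  0.21063502] [[-0.249  0.969  0.001]
 [ 0.969  0.249 -0.001]
 [-0.001  0.    -1.   ]]
```

View pics/w2.png

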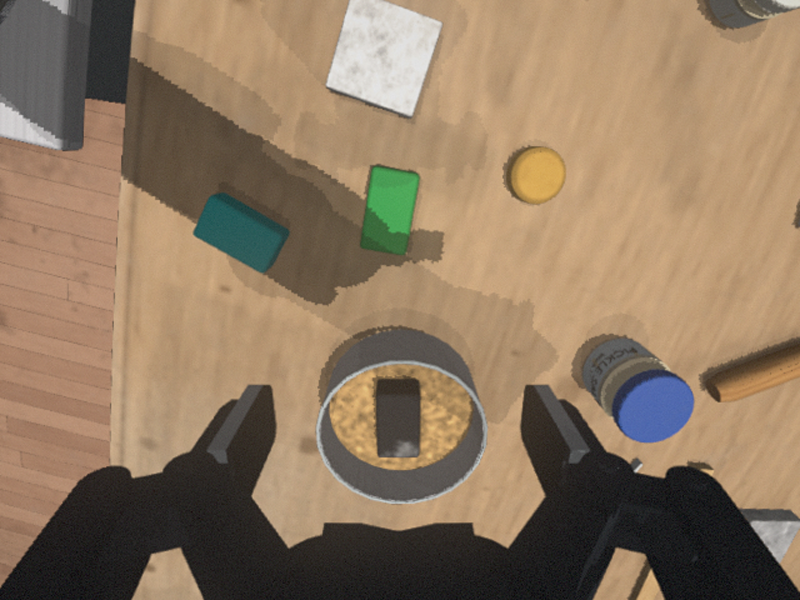

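Wrist view: the block lies flat in the tin, top face (377,380)-(419,457). The rim's outer ellipse spans columns 317–487 and rows 360–502.

Run:
```python
from h import *
c=cam("wrist"); W=lambda u,v,z: at(c,u/1.25,v/1.25,z)
E=[W(317,431,.062),W(487,431,.062),W(402,360,.062),W(402,502,.062)]; print(E,(E[0]+E[1])/2,(E[2]+E[3])/2)
C=np.array([W(*p,.053) for p in [(376,386),(420,384),(419,457),(377,456)]]); print("block",C.mean(0),np.linalg.norm(np.diff(C,axis=0),axis=1))
print("wax",W(538,174,.021))
```

```text
[array([ 0.4022166, -0.3145046]), array([ 0.53239046, -0.28125144]), array([ 0.4515436 , -0.23737657]), array([ 0.48528432, -0.36714442])] [ 0.46730353 -0.29787802] [ 0.46841396 -0.3022605 ]
block [ 0.46361539 -0.2963001 ] [0.03431388 0.06924723 0.03502005]
wax [ 0.5163415  -0.08529781]
```

Scaled: 0.031 m is 0.62, 0.0253 m is 0.506.

Request:
hand_motion --segments '[{"d": [0.506, 0.62, 0], "finger_gap": 1}, {"d": [0.506, 0.62, 0], "finger_gap": 1}, {"d": [0.506, 0.62, 0], "finger_gap": 1}, {"d": [0.506, 0.62, 0], "finger_gap": 1}, {"d": [0.506, 0.62, 0], "finger_gap": 1}, {"d": [0.506, 0.62, 0], "finger_gap": 1}, {"d": [0.506, 0.62, 0], "finger_gap": 1}, {"d": [0.506, 0.62, 0], "finger_gap": 1}, {"finger_gap": 1}, {"finger_gap": 1}]'

```text
t: 10.95
eef_pos: [0.6231, 0.081, 0.2095]
tool_rot: [0.0, 0.612, 0.791, -0.001]
contact_force: [-0.1, -1.0, -0.4]
gripper_width: 1.0
grasp_force: 0.0
```

Run:
```python
from h import *
o,r=pose(); d=r.T@(np.array([.6227,.0799,.010])-o['eef_pos']); print(o['eef_pos'],d)
c=snap("wrist","w3",220,160,480,380,3); np.savez("w3.npz",M=c[4])
```

```text
[0.62310754 0.08095871 0.20951707] [-0.00073491 -0.00044288  0.19951845]
```

View pics/w3.png

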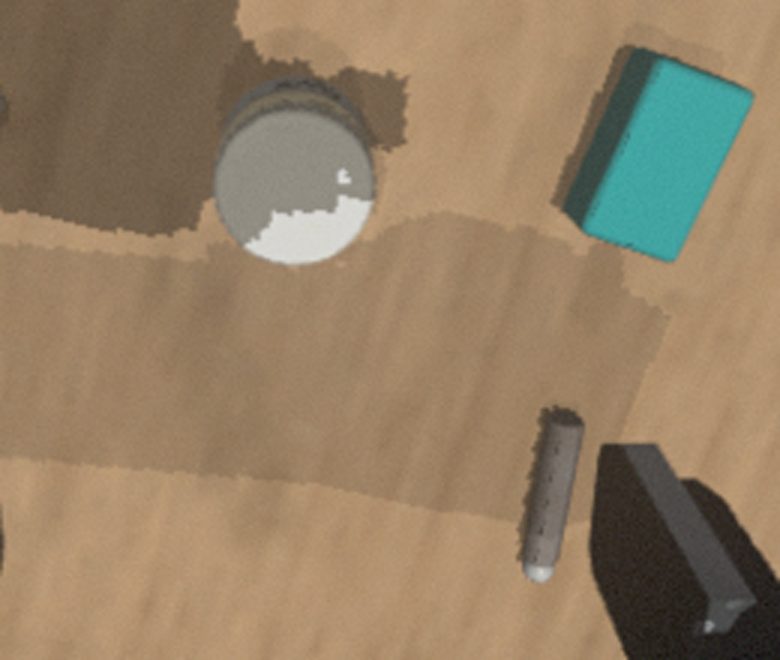

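The lid is a disc centred at (295,186) in the crop, and nothing stands within finger span.

Run:
```python
from h import *
c=cam("wrist"); p=at(c,220+295/3,160+186/3,.056); o,r=pose(); print(p, r.T@(np.append(p,.01)-o['eef_pos']))
```

```text
[0.62244285 0.07932124] [-2.02468552e-05 -7.13034940e-05  1.99785279e-01]
```

Scaled: 0.05 m is 1, 0.04 m is 0.8.

Request:
hand_motion --segments '[{"d": [-0.02, 0, 0.6], "finger_gap": 1}, {"d": [0, 0, 1], "finger_gap": 1}, {"d": [0, 0, 1], "finger_gap": 1}, {"d": [0, 0, 0.8], "finger_gap": 1}, {"d": [0, 0, 0.4], "finger_gap": 1}, {"d": [0, 0, 0.2], "finger_gap": 1}, {"finger_gap": 1}, {"finger_gap": 0}, {"finger_gap": 0}, {"finger_gap": 0}, {"finger_gap": 0}, {"finger_gap": 0}, {"finger_gap": 0}]' --force 25

```text
t: 12.3
eef_pos: [0.6239, 0.0802, 0.012]
tool_rot: [0.001, 0.612, 0.791, 0.001]
contact_force: [-1.6, -1.2, 6.5]
gripper_width: 0.581
grasp_force: 25.6
```

Request:
hand_motion --segments '[{"d": [0, 0, -0.2], "finger_gap": 0}, {"d": [0, 0, -0.6], "finger_gap": 0}, {"d": [0, 0, -1], "finger_gap": 0}, {"d": [0, 0, -1], "finger_gap": 0}, {"d": [0, 0, -0.4], "finger_gap": 0}, {"finger_gap": 0}, {"finger_gap": 0}]'

```text
t: 13.0
eef_pos: [0.6224, 0.0805, 0.1704]
tool_rot: [-0.0, 0.612, 0.791, 0.0]
contact_force: [-0.2, -0.3, -1.5]
gripper_width: 0.578
grasp_force: 26.6
```

Run:
```python
from h import *
o,r=pose(); print(r.T@(np.array([.465,-.3005,.12])-o['eef_pos']))
```

```text
[-0.32938638 -0.24782839  0.05021785]
```

Scaled: -0.03 m is -0.6, -0.0225 m is -0.45.

Request:
hand_motion --segments '[{"d": [-0.4, -0.3, 0], "finger_gap": 0}, {"d": [-0.6, -0.45, 0], "finger_gap": 0}, {"d": [-0.6, -0.45, 0], "finger_gap": 0}, {"d": [-0.6, -0.45, 0], "finger_gap": 0}, {"d": [-0.6, -0.45, 0], "finger_gap": 0}, {"d": [-0.6, -0.45, 0], "finger_gap": 0}, {"d": [-0.6, -0.45, 0], "finger_gap": 0}, {"d": [-0.6, -0.45, 0], "finger_gap": 0}, {"d": [-0.6, -0.45, 0], "finger_gap": 0}, {"d": [-0.6, -0.45, 0], "finger_gap": 0}, {"d": [-0.6, -0.45, 0], "finger_gap": 0}, {"d": [-0.2, -0.16, 0], "finger_gap": 0}, {"finger_gap": 0}, {"finger_gap": 0}, {"finger_gap": 0}]'

```text
t: 14.5
eef_pos: [0.4661, -0.2992, 0.1696]
tool_rot: [-0.001, 0.611, 0.792, 0.0]
contact_force: [-0.7, 0.4, -1.4]
gripper_width: 0.582
grasp_force: 26.6
```

Run:
```python
from h import *
o,r=pose(); print(r.T@(np.array([.465,-.3005,.072])-o['eef_pos']))
```

```text
[-0.00116798 -0.00136396  0.09757445]
```

Scaled: 0.04 m is 0.8, 0.03 m is 0.6.

Request:
hand_motion --segments '[{"d": [-0.02, -0.02, 0.6], "finger_gap": 0}, {"d": [0, 0, 0.8], "finger_gap": 0}, {"d": [0, 0, 0.4], "finger_gap": 0}, {"d": [0, 0, 0.1], "finger_gap": 0}, {"d": [0, 0, 0.04], "finger_gap": 0}, {"finger_gap": 0}, {"finger_gap": 0}]'

```text
t: 15.2
eef_pos: [0.4656, -0.3028, 0.0745]
tool_rot: [0.001, 0.612, 0.791, 0.0]
contact_force: [-0.2, 0.2, -2.3]
gripper_width: 0.576
grasp_force: 26.6
```

Request:
hand_motion --segments '[{"d": [0, 0, 0.02], "finger_gap": 0}, {"d": [0, 0, 0.02], "finger_gap": 0}, {"d": [0, 0, 0.02], "finger_gap": 0}, {"finger_gap": 0}]'

```text
t: 15.6
eef_pos: [0.4646, -0.3025, 0.0703]
tool_rot: [-0.0, 0.612, 0.791, 0.0]
contact_force: [1.3, 0.4, -0.8]
gripper_width: 0.578
grasp_force: 26.6
```

Scaled: 0.001 m is 0.02.

Request:
hand_motion --segments '[{"d": [0, 0, 0.02], "finger_gap": 0}, {"d": [0, 0, 0.02], "finger_gap": 0}, {"finger_gap": 0}]'

```text
t: 15.9
eef_pos: [0.4644, -0.3025, 0.0681]
tool_rot: [-0.0, 0.612, 0.791, -0.0]
contact_force: [1.3, -0.3, -0.5]
gripper_width: 0.578
grasp_force: 26.6
```

Scaled: 0.0015 m is 0.03, 0.001 m is 0.02.

Request:
hand_motion --segments '[{"d": [0.03, 0, 0.02], "finger_gap": 0}, {"d": [0, 0, 0.02], "finger_gap": 0}, {"finger_gap": 0}]'

```text
t: 16.2
eef_pos: [0.4641, -0.3009, 0.0661]
tool_rot: [-0.0, 0.612, 0.791, -0.0]
contact_force: [0.1, 0.6, -1.6]
gripper_width: 0.579
grasp_force: 26.6
```

Scaled: 0.001 m is 0.02.

Request:
hand_motion --segments '[{"d": [0, 0, 0.02], "finger_gap": 0}, {"finger_gap": 0}]'

```text
t: 16.4
eef_pos: [0.4643, -0.3012, 0.0654]
tool_rot: [0.0, 0.612, 0.791, 0.0]
contact_force: [-0.4, 0.5, 0.3]
gripper_width: 0.582
grasp_force: 26.8
```

Scaled: 0.001 m is 0.02.

Request:
hand_motion --segments '[{"d": [0, 0, 0.02], "finger_gap": 0}, {"finger_gap": 0}]'

```text
t: 16.6
eef_pos: [0.4644, -0.3012, 0.0654]
tool_rot: [0.0, 0.612, 0.791, 0.0]
contact_force: [-3.1, 2.9, 11.0]
gripper_width: 0.579
grasp_force: 27.8
```

Contact is firm and clear. Releasing and rising.

Scaled: -0.05 m is -1, 0.04 m is 0.8.

Request:
hand_motion --segments '[{"d": [0, 0, -0.01], "finger_gap": 0}, {"finger_gap": 0.62}, {"finger_gap": 0.66}, {"finger_gap": 0.7}, {"finger_gap": 0.8}, {"finger_gap": 0.8}, {"finger_gap": 0.8}, {"d": [0, 0, -0.2], "finger_gap": 0.8}, {"d": [0, 0, -0.6], "finger_gap": 0.8}, {"d": [0, 0, -1], "finger_gap": 0.9}, {"d": [0, 0, -1], "finger_gap": 1}, {"d": [0.6, 0.3, -0.2], "finger_gap": 1}, {"d": [0.8, 0.4, 0], "finger_gap": 1}, {"d": [0.8, 0.4, 0], "finger_gap": 1}, {"d": [0.8, 0.4, 0], "finger_gap": 1}, {"d": [0.4, 0.2, 0], "finger_gap": 1}, {"finger_gap": 1}, {"finger_gap": 1}]'

```text
t: 18.4
eef_pos: [0.5039, -0.1154, 0.2153]
tool_rot: [0.0, 0.612, 0.791, 0.0]
contact_force: [-0.6, -0.2, -1.5]
gripper_width: 1.0
grasp_force: 0.0
```

Run:
```python
from h import *
c=snap("wrist","w4",0,0,640,480,1.25); o,r=pose(); print(o['t'],o['eef_pos'],np.round(r,3))
```

```text
18.45 [ 0.50371914 -0.11634179  0.21525337] [[-0.249  0.968  0.   ]
 [ 0.968  0.249 -0.001]
 [-0.001  0.    -1.   ]]
```

View pics/w4.png

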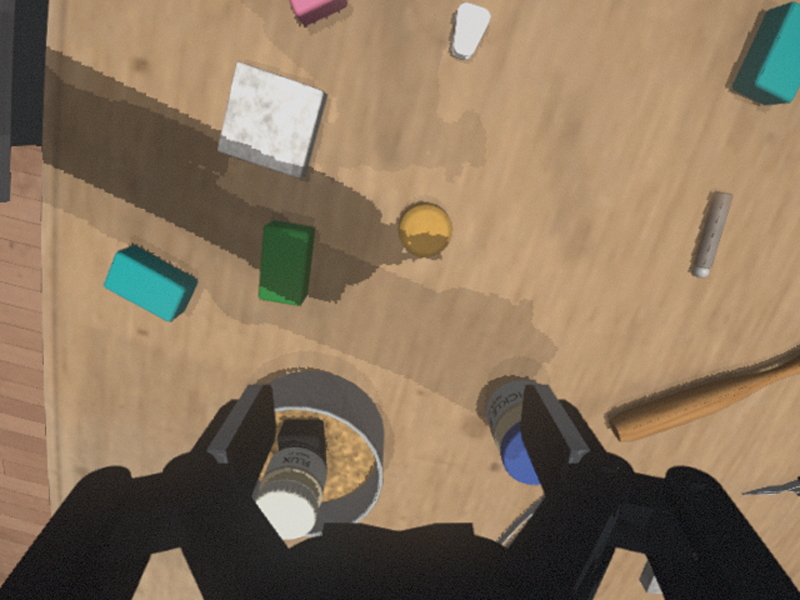

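The jar stands upright on the block in the tin, lid at about (285,513). The wax top is at (426,230).

Run:
```python
from h import *
c=cam("wrist"); p=at(c,426/1.25,229/1.25,.021); o,r=pose(); print(p, r.T@(np.append(p,.006)-o['eef_pos']))
```

```text
[ 0.51790078 -0.08451346] [0.02741458 0.02160597 0.2092433 ]
```

Scaled: 0.05 m is 1, 0.035 m is 0.7.

Request:
hand_motion --segments '[{"d": [0.55, 0.43, 0], "finger_gap": 1}, {"d": [0, 0, 1], "finger_gap": 1}, {"d": [0, 0, 1], "finger_gap": 1}, {"d": [0, 0, 1], "finger_gap": 1}, {"d": [0, 0, 0.7], "finger_gap": 1}, {"d": [0, 0, 0.3], "finger_gap": 1}, {"d": [0, 0, 0.18], "finger_gap": 1}, {"finger_gap": 1}, {"finger_gap": 0}, {"finger_gap": 0}, {"finger_gap": 0}, {"finger_gap": 0}, {"finger_gap": 0}, {"finger_gap": 0}]' --force 25

```text
t: 19.85
eef_pos: [0.5187, -0.0833, 0.007]
tool_rot: [0.001, 0.612, 0.791, 0.001]
contact_force: [-1.5, 0.4, 7.5]
gripper_width: 0.464
grasp_force: 24.3
```

Request:
hand_motion --segments '[{"d": [0, 0, -0.2], "finger_gap": 0}, {"d": [0, 0, -0.6], "finger_gap": 0}, {"d": [0, 0, -1], "finger_gap": 0}, {"d": [0, 0, -1], "finger_gap": 0}, {"d": [0, 0, -1], "finger_gap": 0}, {"d": [0, 0, -0.2], "finger_gap": 0}, {"finger_gap": 0}, {"finger_gap": 0}]'

```text
t: 20.65
eef_pos: [0.517, -0.0829, 0.2049]
tool_rot: [-0.001, 0.612, 0.791, -0.0]
contact_force: [0.7, -0.2, -1.1]
gripper_width: 0.463
grasp_force: 25.5
```

Run:
```python
from h import *
o,r=pose()
a=np.radians(100.2);c0=np.array([.4915,.3252]); X=np.array([np.cos(a),np.sin(a)]);Y=np.array([-np.sin(a),np.cos(a)])
for t in ((-.045,.0255),(.065,.0255),(0,-.0335)): print(c0+X*t[0]+Y*t[1])
print(r.T@(np.append(c0+X*-.045+Y*.0255,.2)-o['eef_pos']),o['q'])
```

```text
[0.47437183 0.27639554]
[0.4548925  0.38465705]
[0.52447055 0.33113234]
[0.35848455 0.04884474 0.00510575] [-0.34322643  0.27225661  0.45957091  1.96709361 -0.14892418  0.93614519
  0.44390121]
```

Scaled: 0.038 m is 0.76, 0.034 m is 0.68.

Request:
hand_motion --segments '[{"d": [0.4, 0.06, 0], "finger_gap": 0}, {"d": [0.76, 0.1, 0], "finger_gap": 0}, {"d": [0.76, 0.1, 0], "finger_gap": 0}, {"d": [0.76, 0.1, 0], "finger_gap": 0}, {"d": [0.76, 0.1, 0], "finger_gap": 0}, {"d": [0.76, 0.1, 0], "finger_gap": 0}, {"d": [0.76, 0.1, 0], "finger_gap": 0}, {"d": [0.76, 0.1, 0], "finger_gap": 0}, {"d": [0.76, 0.1, 0], "finger_gap": 0}, {"d": [0.68, 0.1, 0], "finger_gap": 0}]'

```text
t: 21.65
eef_pos: [0.4728, 0.2766, 0.2032]
tool_rot: [-0.001, 0.612, 0.791, -0.002]
contact_force: [0.3, -1.0, 0.4]
gripper_width: 0.459
grasp_force: 25.5
```

Request:
hand_motion --segments '[{"turn": -0.0477, "finger_gap": 0}, {"turn": -0.0477, "finger_gap": 0}, {"turn": -0.0477, "finger_gap": 0}, {"turn": -0.0477, "finger_gap": 0}, {"turn": -0.0477, "finger_gap": 0}, {"turn": -0.0477, "finger_gap": 0}, {"turn": -0.0477, "finger_gap": 0}, {"turn": -0.0477, "finger_gap": 0}, {"turn": -0.0477, "finger_gap": 0}, {"turn": -0.0468, "finger_gap": 0}, {"finger_gap": 0}, {"finger_gap": 0}]'

```text
t: 22.85
eef_pos: [0.474, 0.2747, 0.2041]
tool_rot: [-0.001, -0.087, 0.996, -0.001]
contact_force: [-0.0, -0.9, -0.0]
gripper_width: 0.461
grasp_force: 25.5
```

Run:
```python
from h import *
c=snap("wrist","w5",0,0,640,480,1.25); o,r=pose(); print(o['t'],o['eef_pos'],np.round(r,3),o['q'])
```

```text
22.9 [0.47416091 0.27487921 0.20446421] [[-0.985 -0.175 -0.002]
 [-0.175  0.985 -0.001]
 [ 0.002 -0.001 -1.   ]] [-0.6476081   0.29929522  0.0103695   1.88853797 -0.00399315  0.95625466
  1.1109362 ]
```

View pics/w5.png

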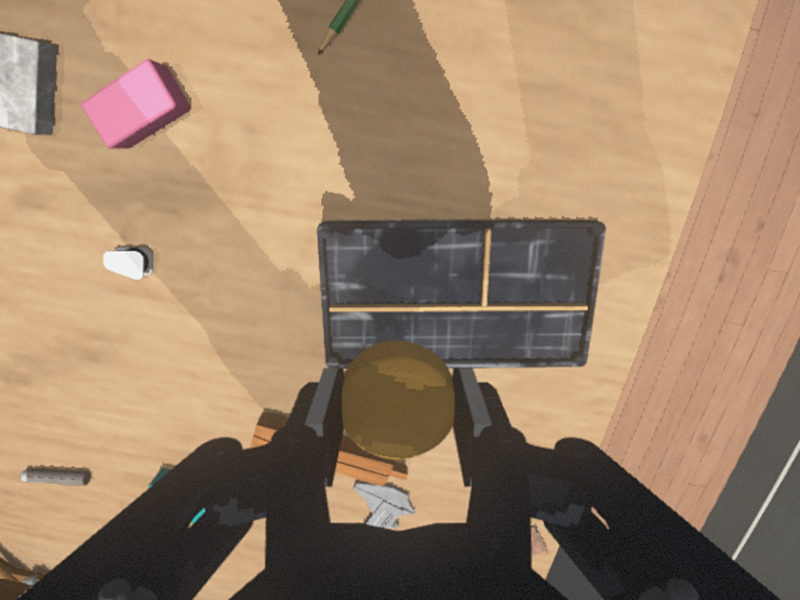

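The wax is held level. Tray: outer corners (318,222), (605,220), (588,366), (326,366). The long divider is at row 309 and the short divider at column 486.

Run:
```python
from h import *
c=cam("wrist"); W=lambda u,v,z: at(c,u/1.25,v/1.25,z)
T=np.array([W(*p,.013) for p in [(318,222),(605,220),(588,366),(326,366)]]); print(T,T.mean(0),np.linalg.norm(np.diff(T,axis=0),axis=1))
d=T[1]+T[2]-T[0]-T[3]; a=np.arctan2(d[1],d[0]); print(np.degrees(a))
X=np.array([np.cos(a),np.sin(a)]);Y=np.array([-np.sin(a),np.cos(a)])
for p in ((486,265),(400,309),(540,309)):
  e=W(*p,.013)-T.mean(0); print(e@X,e@Y)
o,r=pose()
for t in ((-.045,.0255),(.065,.0255),(0,-.0335)):
  q=T.mean(0)+X*t[0]+Y*t[1]; print(q,r.T@(np.append(q,0)-o['eef_pos']))
```

```text
[[0.45231981 0.21020238]
 [0.41160477 0.42741845]
 [0.53431099 0.4533387 ]
 [0.57290885 0.23125587]] [0.49278611 0.33055385] [0.22099896 0.12541402 0.22541201]
100.23417615150017
0.019174111913983157 0.026928905346277454
-0.04870625633647196 -0.009686933495421043
0.06590819609247135 -0.010155242795800268
[0.47568705 0.28173918] [-0.00317252  0.00667625  0.20445137]
[0.45614315 0.38998906] [-0.00283241  0.11667568  0.2043509 ]
[0.52575311 0.33650585] [-0.06203295  0.05185832  0.20427393]
```

Scaled: 0.05 m is 1, 0.03 m is 0.6.

Request:
hand_motion --segments '[{"d": [-0.04, 0.1, 0.8], "finger_gap": 0}, {"d": [0, 0, 1], "finger_gap": 0}, {"d": [0, 0, 1], "finger_gap": 0}, {"d": [0, 0, 0.6], "finger_gap": 0}, {"d": [0, 0, 0.2], "finger_gap": 0}, {"d": [0, 0, 0.14], "finger_gap": 0}, {"finger_gap": 0}, {"finger_gap": 0}]'

```text
t: 23.7
eef_pos: [0.4769, 0.2814, 0.0203]
tool_rot: [0.001, -0.089, 0.996, 0.001]
contact_force: [-0.6, 0.3, -0.7]
gripper_width: 0.46
grasp_force: 25.5
```

Request:
hand_motion --segments '[{"d": [0, 0, 0.04], "finger_gap": 0}, {"d": [0, 0, 0.02], "finger_gap": 0}, {"d": [0, 0, 0.02], "finger_gap": 0}, {"finger_gap": 0}]'

```text
t: 24.1
eef_pos: [0.4759, 0.2807, 0.015]
tool_rot: [0.0, -0.089, 0.996, 0.0]
contact_force: [0.6, 0.1, -0.6]
gripper_width: 0.458
grasp_force: 25.5
```

Scaled: 0.001 m is 0.02.

Request:
hand_motion --segments '[{"d": [0, 0, 0.02], "finger_gap": 0}, {"d": [0, 0, 0.02], "finger_gap": 0}, {"d": [0, 0, 0.02], "finger_gap": 0}, {"finger_gap": 0}]'

```text
t: 24.5
eef_pos: [0.4757, 0.2806, 0.0116]
tool_rot: [-0.0, -0.089, 0.996, -0.0]
contact_force: [0.2, -0.4, -0.3]
gripper_width: 0.459
grasp_force: 25.5
```

Scaled: 0.001 m is 0.02.

Request:
hand_motion --segments '[{"d": [0, 0, 0.02], "finger_gap": 0}, {"finger_gap": 0}]'

```text
t: 24.7
eef_pos: [0.4759, 0.2807, 0.0111]
tool_rot: [0.0, -0.089, 0.996, 0.0]
contact_force: [-1.8, 0.3, 3.9]
gripper_width: 0.461
grasp_force: 25.8
```

The manual's scale: shifts go in shares of 50 mm and turns go in shares of 180 degrees. Converting my numbers, -0.05 m is -1, -0.045 m is -0.9.

Request:
hand_motion --segments '[{"d": [0, 0, -0.01], "finger_gap": 0}, {"finger_gap": 0.6}, {"finger_gap": 0.68}, {"finger_gap": 0.68}, {"finger_gap": 0.68}, {"d": [0, 0, -0.2], "finger_gap": 0.68}, {"d": [0, 0, -0.6], "finger_gap": 0.68}, {"d": [0, 0, -1], "finger_gap": 0.8}, {"d": [0, 0, -0.8], "finger_gap": 1}, {"d": [0.02, -0.8, -0.2], "finger_gap": 1}, {"d": [0.02, -0.9, 0], "finger_gap": 1}, {"d": [0.02, -0.9, 0], "finger_gap": 1}, {"d": [0.02, -0.9, 0], "finger_gap": 1}, {"d": [0.02, -0.9, 0], "finger_gap": 1}, {"d": [0.02, -0.14, 0], "finger_gap": 1}]'

```text
t: 26.2
eef_pos: [0.5109, 0.0497, 0.1522]
tool_rot: [0.0, -0.085, 0.996, -0.001]
contact_force: [0.1, -0.4, 0.2]
gripper_width: 0.997
grasp_force: 0.0
```

Request:
hand_motion --segments '[{"turn": 0.0477, "finger_gap": 1}, {"turn": 0.0477, "finger_gap": 1}, {"turn": 0.0477, "finger_gap": 1}, {"turn": 0.0477, "finger_gap": 1}, {"turn": 0.0477, "finger_gap": 1}, {"turn": 0.0477, "finger_gap": 1}, {"turn": 0.0477, "finger_gap": 1}, {"turn": 0.0477, "finger_gap": 1}, {"turn": 0.0477, "finger_gap": 1}, {"turn": 0.0477, "finger_gap": 1}, {"turn": 0.0477, "finger_gap": 1}, {"turn": 0.0477, "finger_gap": 1}, {"finger_gap": 1}, {"finger_gap": 1}]'

```text
t: 27.6
eef_pos: [0.5103, 0.0568, 0.1516]
tool_rot: [-0.0, 0.723, 0.691, 0.0]
contact_force: [-0.2, -0.5, -0.3]
gripper_width: 1.0
grasp_force: 0.0
```

Run:
```python
from h import *
c=snap("wrist","w6",200,140,460,330,3); o,r=pose(); print(o['t'],o['eef_pos'],np.round(r,3),o['q'])
```

```text
27.65 [0.5103461  0.05664931 0.15154825] [[ 0.046  0.999  0.   ]
 [ 0.999 -0.046  0.   ]
 [ 0.     0.    -1.   ]] [-0.61189105  0.33260091  0.46232413  2.04022032 -0.20266807  0.81162521
 -0.07712805]
```

View pics/w6.png

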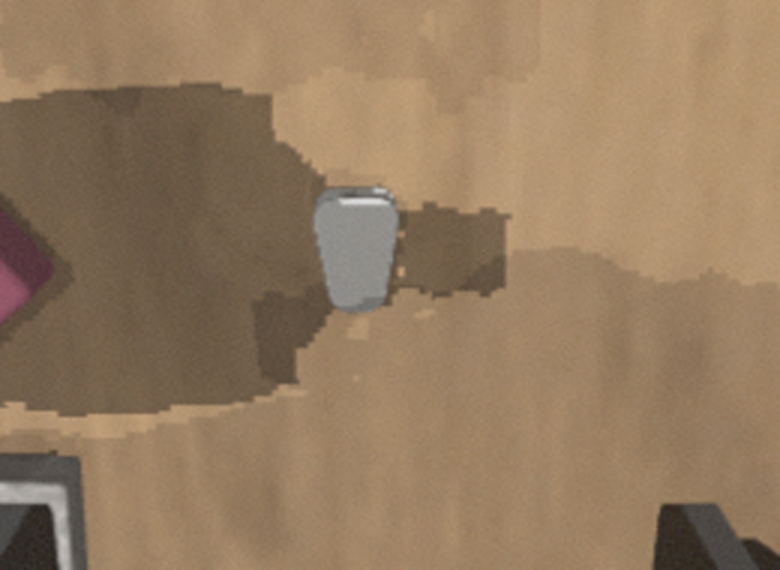

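Loupe: plate centre (357,256), wide end up, axis vertical in the picture, so the yaw is right. The steel block's corner at (80,460) stays clear of the finger.

Run:
```python
from h import *
c=cam("wrist"); p=at(c,200+357/3,140+256/3,.015); o,r=pose(); print(p, r.T@(np.append(p,.003)-o['eef_pos']))
```

```text
[0.51052657 0.05851052] [1.80413916e-03 7.42628297e-05 1.48549046e-01]
```

Scaled: 0.05 m is 1, 0.04 m is 0.8.

Request:
hand_motion --segments '[{"d": [0.02, 0, 0.8], "finger_gap": 0.7}, {"d": [0, 0, 1], "finger_gap": 0.6}, {"d": [0, 0, 0.6], "finger_gap": 0.5}, {"d": [0, 0, 0.3], "finger_gap": 0.5}, {"d": [0, 0, 0.16], "finger_gap": 0.5}, {"d": [0, 0, 0.1], "finger_gap": 0.5}, {"finger_gap": 0.5}, {"finger_gap": 0.5}]' --force 30

```text
t: 28.45
eef_pos: [0.5111, 0.0574, 0.0041]
tool_rot: [0.0, 0.724, 0.689, 0.001]
contact_force: [-0.3, 0.2, 1.0]
gripper_width: 0.5
grasp_force: 0.0
```

Request:
hand_motion --segments '[{"finger_gap": 0}, {"finger_gap": 0}, {"finger_gap": 0}, {"finger_gap": 0}, {"finger_gap": 0}, {"finger_gap": 0}]'

```text
t: 29.05
eef_pos: [0.5111, 0.0574, 0.0042]
tool_rot: [0.0, 0.725, 0.689, 0.001]
contact_force: [-1.5, 0.7, 5.4]
gripper_width: 0.239
grasp_force: 29.2
```

Scaled: -0.05 m is -1, -0.04 m is -0.8.

Request:
hand_motion --segments '[{"d": [0, 0, -0.1], "finger_gap": 0}, {"d": [0, 0, -0.4], "finger_gap": 0}, {"d": [0, 0, -0.8], "finger_gap": 0}, {"d": [0, 0, -1], "finger_gap": 0}, {"d": [0, 0, -0.6], "finger_gap": 0}, {"d": [0.4, -0.1, 0], "finger_gap": 0}, {"d": [0.76, -0.16, 0], "finger_gap": 0}, {"d": [0.76, -0.16, 0], "finger_gap": 0}, {"d": [0.76, -0.16, 0], "finger_gap": 0}, {"d": [0.76, -0.16, 0], "finger_gap": 0}, {"d": [0.76, -0.16, 0], "finger_gap": 0}, {"d": [0.76, -0.16, 0], "finger_gap": 0}, {"d": [0.76, -0.16, 0], "finger_gap": 0}, {"d": [0.76, -0.16, 0], "finger_gap": 0}, {"d": [0.1, -0.04, 0], "finger_gap": 0}]'

```text
t: 30.55
eef_pos: [0.4534, 0.3956, 0.1483]
tool_rot: [-0.001, 0.722, 0.692, 0.001]
contact_force: [-0.1, 0.4, -0.3]
gripper_width: 0.239
grasp_force: 29.4
```

Request:
hand_motion --segments '[{"turn": -0.0477, "finger_gap": 0}, {"turn": -0.0477, "finger_gap": 0}, {"turn": -0.0477, "finger_gap": 0}, {"turn": -0.0477, "finger_gap": 0}, {"turn": -0.0477, "finger_gap": 0}, {"turn": -0.0477, "finger_gap": 0}, {"turn": -0.0477, "finger_gap": 0}, {"turn": -0.0477, "finger_gap": 0}, {"turn": -0.0477, "finger_gap": 0}, {"turn": -0.0477, "finger_gap": 0}, {"turn": -0.0477, "finger_gap": 0}, {"turn": -0.0477, "finger_gap": 0}, {"finger_gap": 0}, {"finger_gap": 0}]'

```text
t: 31.95
eef_pos: [0.4561, 0.3887, 0.1484]
tool_rot: [-0.0, -0.087, 0.996, -0.0]
contact_force: [-0.5, -0.5, 0.2]
gripper_width: 0.24
grasp_force: 29.3
```

Run:
```python
from h import *
c=snap("wrist","w7",0,0,640,480,1.25); o,r=pose(); print(o['t'],o['eef_pos'],np.round(r,3),r.T@(np.array([.4557,.3885,.01])-o['eef_pos']))
```

```text
32.0 [0.45603424 0.38887075 0.14833127] [[-0.985 -0.174 -0.   ]
 [-0.174  0.985 -0.   ]
 [ 0.    -0.    -1.   ]] [ 0.00038004 -0.00025974  0.1383314 ]
```

View pics/w7.png

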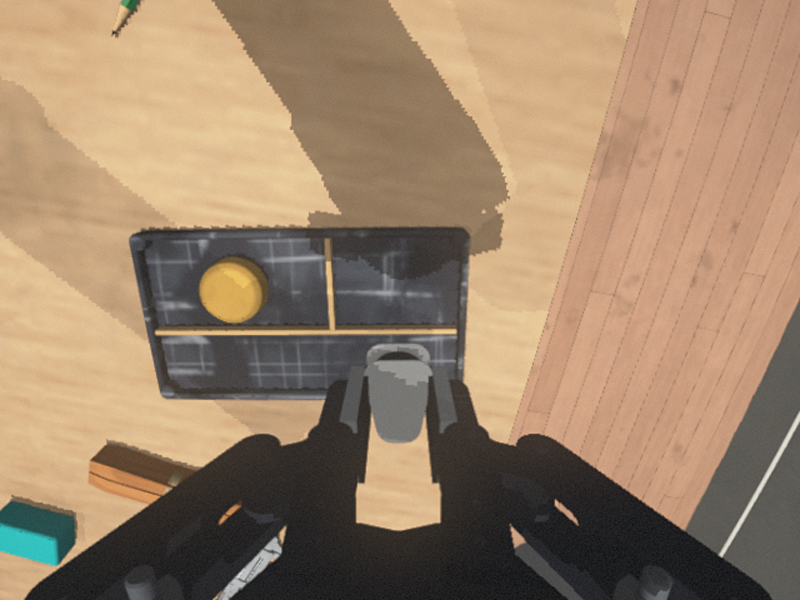

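The wax lies flat in the larger well at (233,290). The loupe is held level with the small well ahead. Lowering straight down; the TCP is already on its centre.

Scaled: 0.05 m is 1, 0.04 m is 0.8.

Request:
hand_motion --segments '[{"d": [0, 0, 0.8], "finger_gap": 0}, {"d": [0, 0, 1], "finger_gap": 0}, {"d": [0, 0, 0.6], "finger_gap": 0}, {"d": [0, 0, 0.2], "finger_gap": 0}, {"d": [0, 0, 0.08], "finger_gap": 0}, {"finger_gap": 0}, {"d": [0, 0, 0.02], "finger_gap": 0}, {"d": [0, 0, 0.02], "finger_gap": 0}, {"d": [0, 0, 0.02], "finger_gap": 0}, {"finger_gap": 0}]'

```text
t: 33.0
eef_pos: [0.4562, 0.3895, 0.0117]
tool_rot: [0.0, -0.089, 0.996, 0.0]
contact_force: [0.8, -0.2, -0.8]
gripper_width: 0.237
grasp_force: 29.3
```

Request:
hand_motion --segments '[{"d": [0, 0, 0.02], "finger_gap": 0}, {"d": [0, 0, 0.02], "finger_gap": 0}, {"finger_gap": 0}]'

```text
t: 33.3
eef_pos: [0.4559, 0.3892, 0.0091]
tool_rot: [-0.0, -0.089, 0.996, -0.0]
contact_force: [-0.2, 0.1, -0.2]
gripper_width: 0.236
grasp_force: 29.3
```

Scaled: 0.001 m is 0.02.

Request:
hand_motion --segments '[{"d": [0, 0, 0.02], "finger_gap": 0}, {"finger_gap": 0}]'

```text
t: 33.5
eef_pos: [0.4561, 0.3894, 0.0083]
tool_rot: [0.0, -0.089, 0.996, 0.0]
contact_force: [0.1, -1.3, 0.7]
gripper_width: 0.243
grasp_force: 29.5
```

Scaled: -0.05 m is -1, -0.0254 m is -0.508.

Request:
hand_motion --segments '[{"d": [0, 0, 0.01], "finger_gap": 0}, {"finger_gap": 0.35}, {"finger_gap": 0.45}, {"finger_gap": 0.45}, {"finger_gap": 0.45}, {"d": [0, 0, -0.2], "finger_gap": 0.45}, {"d": [0, 0, -0.6], "finger_gap": 0.45}, {"d": [0, 0, -1], "finger_gap": 0.8}, {"d": [0, 0, -1], "finger_gap": 1}, {"d": [-0.494, -0.508, -0.4], "finger_gap": 1}, {"d": [-0.494, -0.508, 0], "finger_gap": 1}, {"d": [-0.494, -0.508, 0], "finger_gap": 1}, {"d": [-0.494, -0.508, 0], "finger_gap": 1}, {"d": [-0.494, -0.508, 0], "finger_gap": 1}, {"d": [-0.494, -0.508, 0], "finger_gap": 1}, {"d": [-0.494, -0.508, 0], "finger_gap": 1}]'

```text
t: 35.1
eef_pos: [0.6588, 0.2443, 0.1687]
tool_rot: [0.0, -0.09, 0.996, 0.0]
contact_force: [-0.0, 0.4, -0.1]
gripper_width: 1.002
grasp_force: 0.0
```

Request:
hand_motion --segments '[{"turn": 0.0477, "finger_gap": 1}, {"turn": 0.0477, "finger_gap": 1}, {"turn": 0.0477, "finger_gap": 1}, {"turn": 0.0477, "finger_gap": 1}, {"turn": 0.0477, "finger_gap": 1}, {"turn": 0.0477, "finger_gap": 1}, {"turn": 0.0477, "finger_gap": 1}, {"turn": 0.0477, "finger_gap": 1}, {"turn": 0.0477, "finger_gap": 1}, {"turn": 0.0477, "finger_gap": 1}, {"turn": 0.0477, "finger_gap": 1}, {"turn": 0.0477, "finger_gap": 1}, {"turn": 0.0264, "finger_gap": 1}, {"finger_gap": 1}, {"finger_gap": 1}]'

```text
t: 36.6
eef_pos: [0.6577, 0.2454, 0.1682]
tool_rot: [-0.0, 0.752, 0.66, 0.0]
contact_force: [-0.4, 0.0, 0.0]
gripper_width: 1.003
grasp_force: 0.0
```

Run:
```python
from h import *
c=snap("wrist","w8",0,0,640,480,1.25); o,r=pose(); print(o['t'],o['eef_pos'],np.round(r,3),o['q'])
```

```text
36.65 [0.65772653 0.24535433 0.16815329] [[ 0.13   0.991  0.   ]
 [ 0.991 -0.13   0.   ]
 [ 0.     0.    -1.   ]] [-0.75726063  0.61774196  0.4719706   1.56583679 -0.31202065  1.03331713
 -0.33001882]
```

View pics/w8.png

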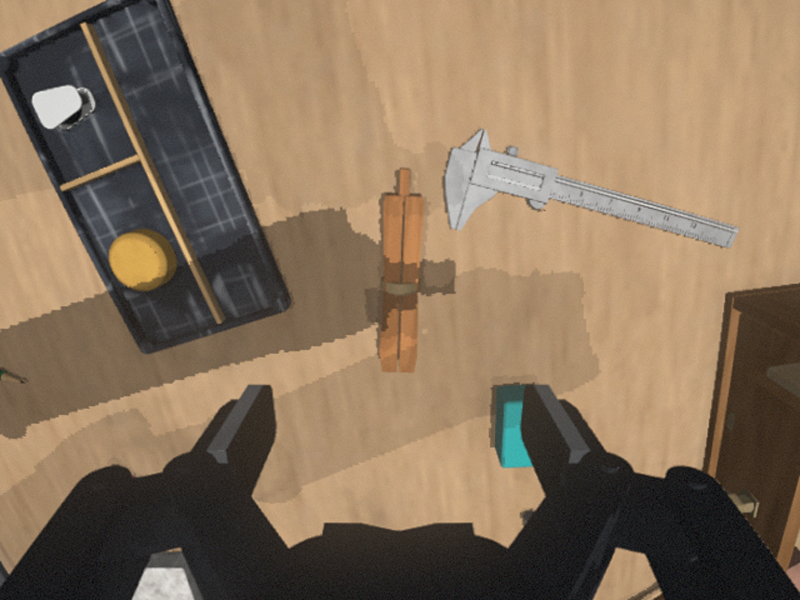

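The clamp runs from its tip (404,170) to its end (398,372), band at (401,289). Wax at (142,260) and loupe at (60,105) lie in their wells, and the fingers will clear the caliper.

Run:
```python
from h import *
c=cam("wrist"); W=lambda u,v,z: at(c,u/1.25,v/1.25,z)
a,b=W(404,170,.02),W(398,372,.028); p=(a+b)/2; o,r=pose(); d=a-b
print(a,b,np.linalg.norm(d),np.degrees(np.arctan2(d[1],d[0])),p,W(401,289,.028), r.T@(np.append(p,.014)-o['eef_pos']), r.T@(np.append(W(401,289,.028),.014)-o['eef_pos']))
e=W(404,196,.028)-b;print(np.degrees(np.arctan2(e[1],e[0])),np.linalg.norm(e),np.degrees(np.arctan2(r[1,0],r[0,0])))
```

```text
[0.67056942 0.3173454 ] [0.64843061 0.17861553] 0.14048524187621397 80.93306793534144 [0.65950001 0.24798046] [0.65866068 0.24078297] [0.00276528 0.00141218 0.15415459] [-0.00448022  0.00151785  0.15415133]
80.75625901892803 0.12481313389683925 82.51292790728233
```

Scaled: 0.05 m is 1, 0.03 m is 0.6, 0.03 rad / 3.1416 = 0.0095.

Request:
hand_motion --segments '[{"d": [0.06, 0.02, 0.6], "turn": 0.0095, "finger_gap": 1}, {"d": [0, 0, 1], "finger_gap": 1}, {"d": [0, 0, 0.8], "finger_gap": 0.8}, {"d": [0, 0, 0.4], "finger_gap": 0.7}, {"d": [0, 0, 0.2], "finger_gap": 0.7}, {"d": [0, 0, 0.08], "finger_gap": 0.7}, {"finger_gap": 0.7}, {"finger_gap": 0}, {"finger_gap": 0}, {"finger_gap": 0}, {"finger_gap": 0}, {"finger_gap": 0}, {"finger_gap": 0}]' --force 40

```text
t: 37.95
eef_pos: [0.6603, 0.2484, 0.0154]
tool_rot: [0.0, 0.762, 0.647, 0.001]
contact_force: [-0.3, -1.1, 6.1]
gripper_width: 0.307
grasp_force: 40.1
```

Request:
hand_motion --segments '[{"d": [0, 0, -0.1], "finger_gap": 0}, {"d": [0, 0, -0.4], "finger_gap": 0}, {"d": [0, 0, -0.6], "finger_gap": 0}, {"d": [0, 0, -0.6], "finger_gap": 0}, {"finger_gap": 0}, {"finger_gap": 0}]'

```text
t: 38.55
eef_pos: [0.6593, 0.2482, 0.0995]
tool_rot: [0.0, 0.762, 0.647, 0.001]
contact_force: [-0.8, 0.1, -0.8]
gripper_width: 0.308
grasp_force: 39.5
```

Run:
```python
from h import *
o,r=pose(); q=np.array([.5252,.3345,.03]); d=r.T@(q-o['eef_pos']); print(d)
```

```text
[ 0.06329548 -0.14638802  0.06943512]
```

Scaled: -0.0366 m is -0.732, 0.0158 m is 0.316, -0.114 rad / 3.1416 = -0.0363.

Request:
hand_motion --segments '[{"d": [0.21, -0.488, 0], "finger_gap": 0}, {"d": [0.316, -0.732, 0], "finger_gap": 0}, {"d": [0.316, -0.732, 0], "finger_gap": 0}, {"d": [0.316, -0.732, 0], "finger_gap": 0}, {"d": [0.106, -0.244, 0], "finger_gap": 0}, {"turn": -0.0363, "finger_gap": 0}, {"turn": -0.0363, "finger_gap": 0}, {"turn": -0.0363, "finger_gap": 0}, {"finger_gap": 0}, {"finger_gap": 0}]'

```text
t: 39.55
eef_pos: [0.5249, 0.3335, 0.0981]
tool_rot: [-0.0, 0.642, 0.766, -0.001]
contact_force: [-0.3, 0.5, -1.1]
gripper_width: 0.304
grasp_force: 39.6
```

Run:
```python
from h import *
o,r=pose(); q=np.array([.5252,.3345,.03]); d=r.T@(q-o['eef_pos']); print(d,np.degrees(np.arctan2(r[1,1],r[0,1])))
c=snap("wrist","w9",0,0,640,480,1.25)
```

```text
[0.00100247 0.00056338 0.06806377] 10.044628831344909
```

View pics/w9.png

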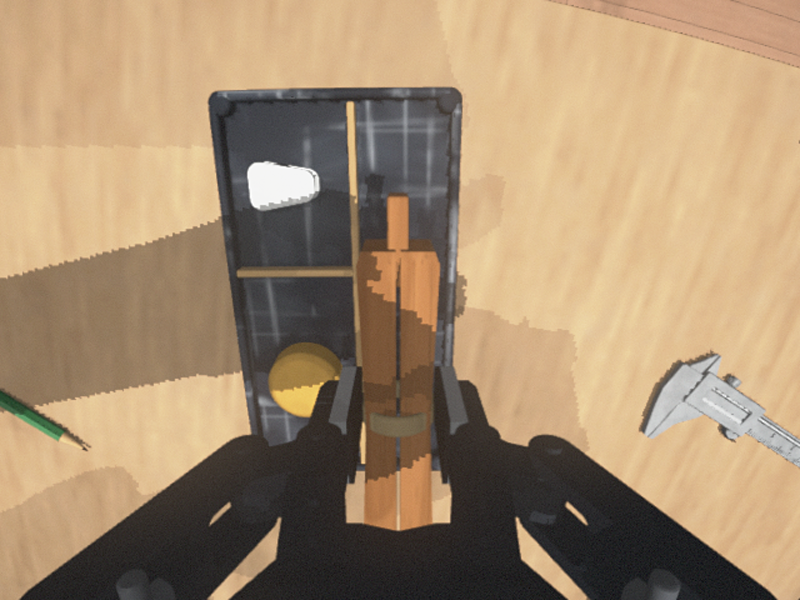

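The clamp is parallel to the lane and over it, and both wells are filled correctly. Lowering.

Scaled: 0.03 m is 0.6, 0.025 m is 0.5.

Request:
hand_motion --segments '[{"d": [0.02, 0.01, 0.6], "finger_gap": 0}, {"d": [0, 0, 0.5], "finger_gap": 0}, {"d": [0, 0, 0.2], "finger_gap": 0}, {"d": [0, 0, 0.1], "finger_gap": 0}, {"d": [0, 0, 0.06], "finger_gap": 0}, {"finger_gap": 0}, {"finger_gap": 0}]'

```text
t: 40.3
eef_pos: [0.5259, 0.3356, 0.0267]
tool_rot: [0.0, 0.641, 0.767, 0.001]
contact_force: [-0.2, 0.3, -1.2]
gripper_width: 0.306
grasp_force: 39.6
```

Request:
hand_motion --segments '[{"d": [0, 0, 0.02], "finger_gap": 0}, {"d": [0, 0, 0.02], "finger_gap": 0}, {"d": [0, 0, 0.02], "finger_gap": 0}, {"finger_gap": 0}]'

```text
t: 40.7
eef_pos: [0.5252, 0.3353, 0.0227]
tool_rot: [-0.0, 0.641, 0.767, -0.0]
contact_force: [-0.0, 0.9, -1.0]
gripper_width: 0.305
grasp_force: 39.6
```

Scaled: 0.001 m is 0.02.

Request:
hand_motion --segments '[{"d": [0, 0, 0.02], "finger_gap": 0}, {"d": [0, 0, 0.02], "finger_gap": 0}, {"finger_gap": 0}]'

```text
t: 41.0
eef_pos: [0.5252, 0.3352, 0.0206]
tool_rot: [-0.0, 0.641, 0.767, -0.0]
contact_force: [0.2, -0.0, -1.0]
gripper_width: 0.31
grasp_force: 39.6
```

Scaled: 0.001 m is 0.02, 0.0005 m is 0.01.

Request:
hand_motion --segments '[{"d": [0, 0, 0.02], "finger_gap": 0}, {"d": [0, 0, 0.01], "finger_gap": 0}, {"finger_gap": 0}]'

```text
t: 41.3
eef_pos: [0.5253, 0.3353, 0.0195]
tool_rot: [-0.0, 0.641, 0.767, 0.0]
contact_force: [-0.5, -1.0, 1.5]
gripper_width: 0.303
grasp_force: 39.8
```

Contact. Releasing, rising and backing away for a last look.

Scaled: -0.05 m is -1, 0.04 m is 0.8.

Request:
hand_motion --segments '[{"finger_gap": 0.38}, {"finger_gap": 0.48}, {"finger_gap": 0.48}, {"finger_gap": 0.48}, {"d": [0, 0, -0.2], "finger_gap": 0.48}, {"d": [0, 0, -0.6], "finger_gap": 0.48}, {"d": [0, 0, -1], "finger_gap": 0.6}, {"d": [0, 0, -1], "finger_gap": 0.8}, {"d": [0, 0.6, -1], "finger_gap": 1}, {"d": [0.4, 0.8, 0], "finger_gap": 1}, {"d": [0.4, 0.8, 0], "finger_gap": 1}, {"d": [0.4, 0.8, 0], "finger_gap": 1}, {"d": [0.4, 0.8, 0], "finger_gap": 1}, {"finger_gap": 1}, {"finger_gap": 1}, {"finger_gap": 1}]'

```text
t: 42.9
eef_pos: [0.6934, 0.4461, 0.2029]
tool_rot: [0.0, 0.641, 0.767, -0.0]
contact_force: [0.5, -0.6, 0.1]
gripper_width: 1.004
grasp_force: 0.0
```

Run:
```python
from h import *
snap("top","t9",100,120,500,400,2)
```

```text
(no output)
```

View pics/t9.png

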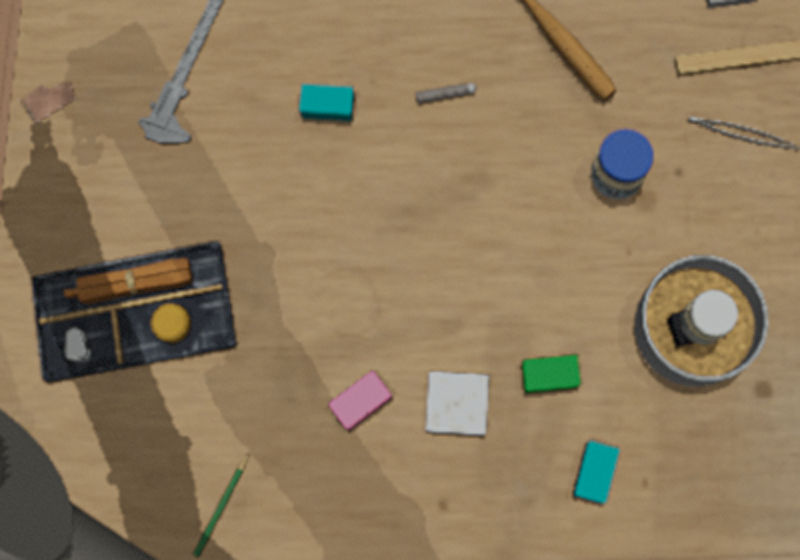

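All pieces are in place: clamp in the lane (130,280), wax (170,322), loupe (75,345). The jar lid is at (714,315) with the block's left end showing at (682,330). Checking the jar's centring numerically.

Run:
```python
from h import *
c=cam("top"); W=lambda u,v,z: at(c,100+u/2,120+v/2,z)
print("lid",W(714,315,.109),"tin",W(704,320,.062),"block left end corners",W(669,318,.053),W(678,346,.053))
```

```text
lid [ 0.46047316 -0.30194293] tin [ 0.46409918 -0.3030332 ] block left end corners [ 0.46861878 -0.26707304] [ 0.4379212 -0.2750251]
```

```bash
python3 -c "
from station import bot
print(bot.hand_in())"
```

```text
the job is handed in; nothing more can be done
None
```

Both kits are made up and handed in at about 43 s of the 128 s: the block and jar sit within about 4 mm of the tin's centre, the clamp, beeswax and loupe are in their spaces, and the blue-lidded jar, steel block and punch weren't touched.

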